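# Level the plate-pouring table

## Task

The small levelling table that carries the Petri dish stands out of true. Turn its two knurled screws, whichever need it, until the bubble in each of its two vials lies wholly between the two marked lines, then let go and leave it so.

Things in the scene. Friction and masses are not known exactly. Their poses are not given: they have to be found in the camera images.
- screw_front_head (a point): Centre of the front screw's knurled round steel head, 36 mm across, 24 mm high, 89 mm above the worktop, on the table's side nearest the robot. Grip it across at any yaw; a 10 mm shank stands below, and the table's metal lies at least 15 mm under the head. It turns about the vertical (within 3 degrees) without rising (0.15 N m), stays where left, and has stops 1.15 rad either side of level.
- screw_left_head (a point): Centre of the left screw's head, on the table's left side, 158 mm from the front one: same head, height, stiffness and stops. The table (platform 180 mm square, top 55 mm above the worktop) is square on: each screw stands 112 mm from the platform's middle, straight out from the middle of its side. The table's yaw varies.
- bubble_front (a joint): Bubble (pale, 18 mm long) in the vial along the platform's right edge, which points front to back: its distance in m from midway between the vial's two dark lines (30 mm apart), positive away from the front screw's side. Only the front screw moves it: turned clockwise from above, 18 mm per rad towards that side (value falls); anticlockwise away.
- bubble_left (a joint): The same in the vial that runs left to right on the bar behind the platform: positive away from the left screw's side. Only the left screw moves it: turned clockwise from above, 18 mm per rad towards that side (value falls); anticlockwise away. It may start off either way, or nearly right. Both bubbles follow at once, and start at most 20 mm off.

How it is judged:
By the outcome, as a careful person would: the job done as asked, in the order asked, and still so for the second after the job is handed in, with the robot touching nothing.
It also fails if it takes over 42 s, if anything falls off the work surface, if the arm or the gripper's body presses on something with over 40 N, if the wrist force passes 120 N, or if a joint passes its speed limit or range.

## Robot

A 7-joint arm with a two-finger parallel gripper is mounted at the origin on a cart in front of the work surface, level with it; the furniture and walls round the work are solid. World frame = base frame: x ahead of the robot, y to its left, z up, the work surface at z = 0. Lengths are in m, angles in rad, forces in N, time in s.
With the tool pointing down it reaches from about 0.4 to 0.875 m from the base axis. Payload 19.3 kg.
Tool frame: the origin (TCP) lies on the centre line of the jaws, within the pads' length; the fingertips stand 25 mm ahead of it and the grasp point (between the pads) lies 6 mm ahead of it (tips_ahead is the distance from the TCP to the fingertips, in m); z points along the fingers, y is the direction in which the jaws open and shut (so a half turn about z gives the same grasp; the last joint's range is limited). The gripper opens to 85 mm and grips with 20 to 120 N. Pads are 22 mm wide; open, the fingers measure 114 mm over their backs; the gripper's body (76 mm by 85 mm) begins 54 mm behind the grasp point. The pads swing forward as they close: fully open they stand 13 mm farther back than shut.
Start: joints at [-0.07, 0.521, -0.036, 1.599, 0.021, 1.021, -0.113], TCP at [0.625, -0, 0.256] pointing down, gripper open.
Joint ranges: [-2.91, 2.91], [-0.3, 2.13], [-1.5, 1.42], [0.17, 2.43], [-1.26, 4.41], [0.16, 1.93], [-2.52, 2.52]. Speed limits (rad/s): [1.89, 1.89, 2.39, 2.39, 3.01, 3.01, 3.01].

## Interface

Orientations are given as [roll, pitch, yaw] about the fixed x, y, z axes, in that order (R = Rz(yaw) Ry(pitch) Rx(roll)).
In Python, from workcell import observe, grab_frame, job_done, outline_of, tips_ahead gives the robot as it stands. The module is installed in compiled form; this text tells all that it offers.
- The arm moves only by the tool move_arm, never from a script. Its argument "motion" is a list of rows, each a list of 2 entries, a list of its own where there are three numbers: the shift along the world's x, y, z in mm, then the turn, a rotation vector about the world's x, y, z in rad. A call has 1 to 12 rows; each row is the pose to reach, as a shift and turn from the pose commanded when the call began; what a row does not reach only later rows make up. A row lasts 1/8 s, in which the tool goes at most 62.5 mm and 10.7 degrees, less where a joint would pass 70% of its speed; a pose out of reach is approached as far as the arm can. A call with a gripper value outside its range is refused whole. "jaw" is the finger opening in mm, from 0 to 85.4, set as the call begins (left out, the last holds). The fingers move at their own pace and stop on an object; "grip_force" is the grip in N (left out, the last holds). Time passes only in rows, so rows that repeat a pose let the fingers close. It gives the time, the measured TCP pose, the force and the opening at its end, in the units of the state.
- observe(): the state, without advancing time (a new reading comes with each control period).
- grab_frame(name): name is "scene" or "side" or "wrist"; returns a dict with "frame" (400x640x3 uint8, red, green, blue), "fx", "fy", "cx", "cy" (pixels), "T" (4x4, takes a point from camera to world coordinates); the wrist camera has in their place "mount" (4x4, takes a point from camera to tool coordinates, whose origin is the TCP and whose axes are the flange's). Camera axes: x right, y down, z forward; pixel columns grow to the right and rows downward; lengths in m; the calibration is good to about 2 mm. A picture is of the moment at which its call begins: read the wrist's pose just before it. There is no depth.
- job_done(): hands the job in, once; it reports no verdict.
Trained networks look in the newest picture that a camera, given by its name, has taken for a name from the list of things; names that differ only in an ending like _2 or _b are one class to them, and where a whole thing is asked for, a point or a joint stands for the part that bears it (a point fixed in the world has none). Each returns a list of dicts, best first, with "score" (0 to 1); they miss things now and then, are a little off and sometimes report something else, mostly with a low value. They report only what shows in the picture. A call takes as long as a camera call.
- outline_of(label, camera): "pixels" (400x640 bool, what is visible of it) and "pixel" ([column, row] in pixels, amid what is visible of it).
The state is a dict: "clock": time; "qpos": joint angles; "qd": joint speeds; "joint_efforts": joint torques, N m; "position": TCP position; "tool_rot": TCP orientation; "force": force on the tool from outside, world axes, zero at the start; "moment": the same for the moment, N m; "grip_width": finger opening in m.
Only numpy, scipy, OpenCV 4.12 (cv2) and the standard library are available. Lean on these libraries where they do the work, as an engineer would, in place of code of your own. Each camera call takes 0.05 s, during which the arm holds its last target.

## Working session

There is one attempt and no reset: what is moved stays moved. The work goes in short steps, Python scripts to look and compute and a tool call to move; the robot and the scene stay as the last step left them, time stands still between calls to the robot, and variables do not carry over. Pictures are saved under pics/ and viewed, and the job is handed in when it is done.

Besides the shell and the picture viewer there is one more tool, called after ">>>" by a JSON object that holds its "api" and its "payload", one argument or row to a line. move_arm: Moves the arm, as the interface text tells. Its arguments: {"type":"object","properties":{"motion":{"type":"array"},"jaw":{"type":"number"},"grip_force":{"type":"number"}},"required":["motion"]}

```bash
mkdir -p pics; cat > h.py <<'E'
import numpy as np, cv2
from workcell import *
def save(f,n): cv2.imwrite('pics/'+n,cv2.cvtColor(f,cv2.COLOR_RGB2BGR))
def ray(g,px,z):
    T=np.array(g['T']); d=np.array([(px[0]-g['cx'])/g['fx'],(px[1]-g['cy'])/g['fy'],1]); w=T[:3,:3]@d; o=T[:3,3]
    return o+w*(z-o[2])/w[2]
E
python3 - <<'E'
from h import *
np.set_printoptions(precision=4,suppress=True)
s=observe(); print({k:np.round(s[k],4) for k in ('clock','position','tool_rot','force','grip_width')})
for c in ('scene','side'):
    g=grab_frame(c); save(g['frame'],c+'1.png'); print(c,np.array(g['T']),g['fx'])
    for l,z in (('screw_front_head',.089),('screw_left_head',.089),('bubble_front',.06),('bubble_left',.06)):
        for r in outline_of(l,c)[:3]: print(l,r['score'],r['pixel'],r['pixels'].sum(),ray(g,r['pixel'],z))
E
```

```text
{'clock': np.float64(0.0), 'position': array([ 0.6247, -0.    ,  0.2557]), 'tool_rot': array([-3.1405,  0.0001,  1.5708]), 'force': array([ 0.6952, -1.405 , -0.544 ]), 'grip_width': np.float64(0.0858)}
scene [[-0.901  -0.3024  0.3112  0.3115]
 [-0.4338  0.6327 -0.6415  0.5712]
 [-0.0029 -0.713  -0.7012  0.7083]
 [ 0.      0.      0.      1.    ]] 512.8454326698696
screw_front_head 0.78 [427.2, 169.7] 409 [ 0.4485 -0.1474  0.089 ]
screw_left_head 0.57 [360.5, 204.2] 440 [ 0.524  -0.0125  0.089 ]
side [[-0.9906 -0.0394  0.1307  0.4594]
 [-0.1352  0.413  -0.9006  0.8022]
 [-0.0185 -0.9099 -0.4145  0.4832]
 [ 0.      0.      0.      1.    ]] 449.23782735245396
screw_front_head 0.52 [385.7, 188.0] 277 [ 0.4529 -0.1453  0.089 ]
screw_left_head 0.6 [351.1, 214.7] 329 [ 0.5199 -0.0009  0.089 ]
```

View pics/scene1.png

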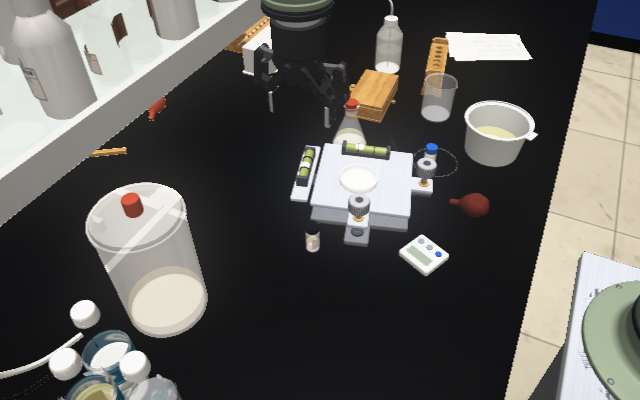

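View pics/side1.png

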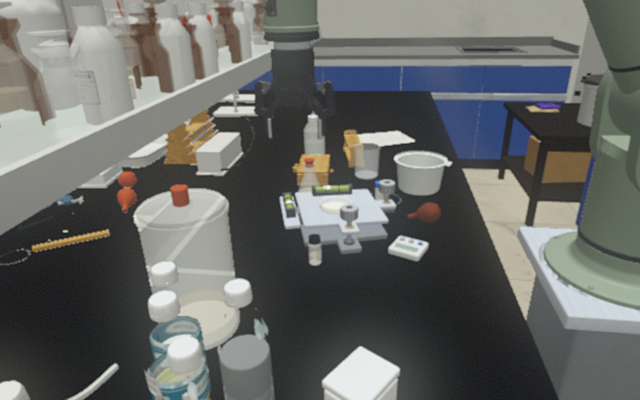

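```bash
python3 - <<'E'
from h import *
g=grab_frame('wrist'); save(g['frame'],'w1.png'); print(np.round(g['mount'],4),g['fx'],g['cx'],g['cy'])
E
```

```text
[[ 2.000e-04 -9.647e-01 -2.633e-01  6.660e-02]
 [ 1.000e+00  1.000e-04  4.000e-04 -1.300e-03]
 [-3.000e-04 -2.633e-01  9.647e-01 -1.177e-01]
 [ 0.000e+00  0.000e+00  0.000e+00  1.000e+00]] 336.26469243091344 324.5367399440332 192.0814593921624
```

View pics/w1.png

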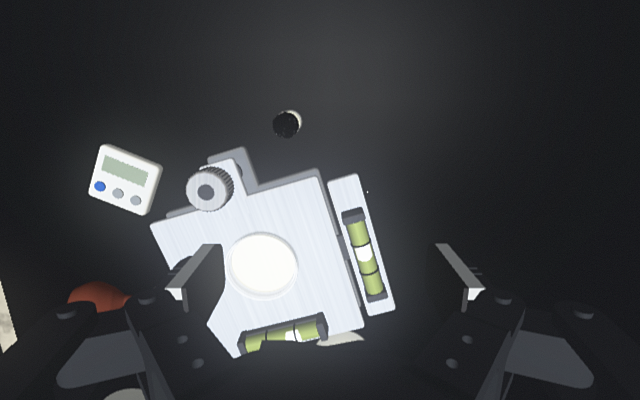

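The wrist view shows the left screw at (208,190), the left-right vial at (363,255) and the front-back vial at (285,335). The front screw is behind the finger, near (185,265). A blue-capped bottle stands near it at (431,150) in the scene view. I'll zoom in.

```bash
python3 - <<'E'
from h import *
a=cv2.imread('pics/w1.png'); b=cv2.imread('pics/scene1.png')
A=cv2.resize(a[190:360,220:420],None,fx=4,fy=4,interpolation=3)[:600]
A=cv2.resize(a[200:360,225:405],None,fx=3.7,fy=3.7,interpolation=3)
B=cv2.resize(b[125:255,285:475],None,fx=4.2,fy=4.2,interpolation=3)
cv2.imwrite('pics/za.png',A);cv2.imwrite('pics/zb.png',B)
s=observe()
for l in ('screw_front_head','screw_left_head','bubble_front','bubble_left'):
    for c in ('wrist','scene'):
        for r in outline_of(l,c)[:2]:
            ys,xs=np.where(r['pixels']); print(l,c,r['score'],r['pixel'],xs.min(),xs.max(),ys.min(),ys.max())
E
```

```text
screw_front_head scene 0.78 [427.2, 169.7] 416 437 158 184
screw_left_head wrist 0.66 [211.5, 189.5] 185 233 167 211
screw_left_head scene 0.57 [360.5, 204.2] 348 369 193 231
bubble_front wrist 0.43 [292.9, 336.7] 285 301 331 342
bubble_left wrist 0.62 [361.8, 250.5] 355 371 245 261
```

View pics/za.png

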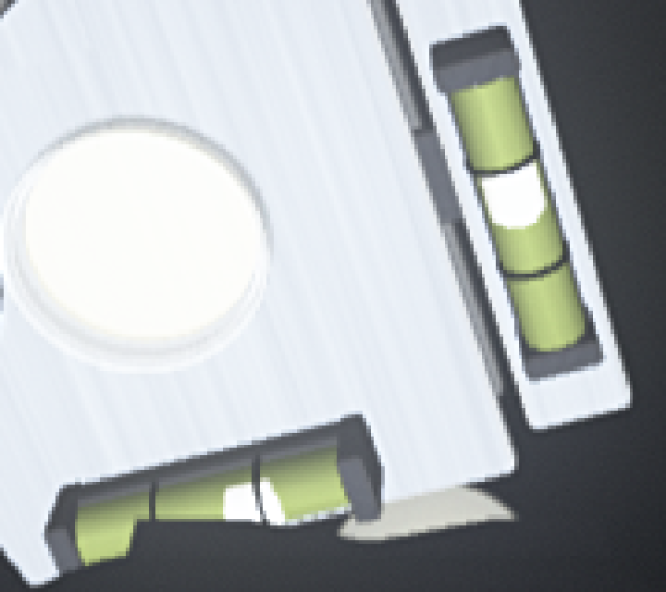

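View pics/zb.png

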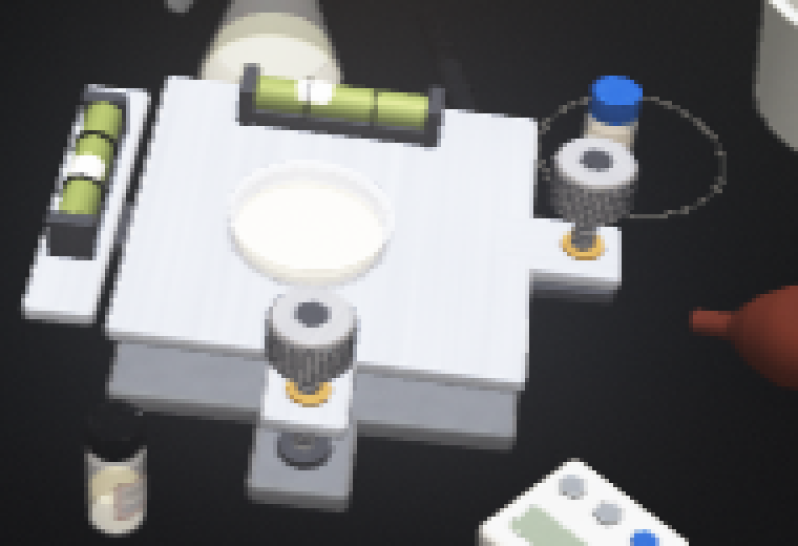

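```bash
cat >> h.py <<'E'
from scipy.spatial.transform import Rotation as Ro
def wristT(g,s):
    T=np.eye(4); T[:3,:3]=Ro.from_euler('xyz',s['tool_rot']).as_matrix(); T[:3,3]=s['position']
    return T@np.array(g['mount'])
E
python3 - <<'E'
from h import *
s=observe(); g=grab_frame('wrist'); g['T']=wristT(g,s)
print('wrist left top',ray(g,(206,191),.101), 'outline', ray(g,(211.5,189.5),.092))
sc=grab_frame('scene'); print('scene left',ray(sc,(359,199.5),.101),'front',ray(sc,(426.9,163.1),.101))
o=lambda x,y:(225+x/3.7,200+y/3.7)
for n,z in(('l',.065),):
  for p in ((502,165),(533,272),(515,200),(152,495),(258,485),(250,505)): print(p,ray(g,o(*p),z))
a=cv2.imread('pics/side1.png'); cv2.imwrite('pics/zs.png',cv2.resize(a[170:260,270:420],None,fx=5,fy=5,interpolation=3))
E
```

```text
wrist left top [ 0.52415886 -0.00704665  0.101     ] outline [ 0.52577182 -0.00812413  0.092     ]
scene left [ 0.52651478 -0.01048367  0.101     ] front [ 0.45185867 -0.15079304  0.101     ]
(502, 165) [ 0.65979326 -0.07196445  0.065     ]
(533, 272) [ 0.66924809 -0.10390091  0.065     ]
(515, 200) [ 0.6636098  -0.08223717  0.065     ]
(152, 495) [ 0.56094122 -0.17589153  0.065     ]
(258, 485) [ 0.59185125 -0.17249649  0.065     ]
(250, 505) [ 0.58936057 -0.17931022  0.065     ]
```

View pics/zs.png

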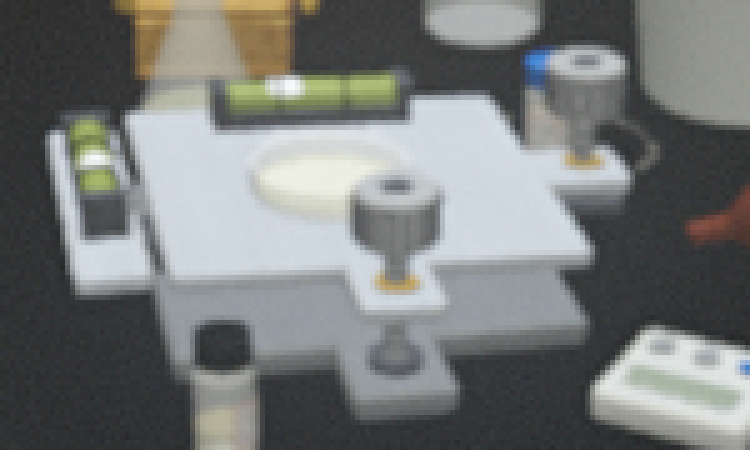

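```bash
python3 - <<'E'
from h import *
sc=grab_frame('scene'); sd=grab_frame('side')
def tri(p,q):
    R=[]
    for g,px in((sc,p),(sd,q)):
        T=np.array(g['T']); a=T[:3,3]; b=ray(g,px,0); d=(b-a)/np.linalg.norm(b-a); R.append((a,d))
    A=sum(np.eye(3)-np.outer(d,d) for a,d in R); y=sum((np.eye(3)-np.outer(d,d))@a for a,d in R)
    return np.linalg.solve(A,y)
z=lambda x,y:(285+x/4.2,125+y/4.2); w=lambda x,y:(270+x/5,170+y/5)
print('cap',tri(z(616,95),w(540,65)))
print('front',tri(z(596,160),w(588,60)),'left',tri(z(311,313),w(397,186)))
print(ray(sc,z(616,95),.045),ray(sc,z(616,95),.06))
print(tips_ahead() if callable(tips_ahead) else tips_ahead, observe()['clock'])
E
```

```text
cap [ 0.47038162 -0.2583568   0.05407128]
front [ 0.45021289 -0.14702968  0.10358358] left [ 0.52490702 -0.00874293  0.10217398]
[ 0.47082316 -0.26865781  0.045     ] [ 0.4672209  -0.24966409  0.06      ]
0.025 1.15
```

>>> {"api": "move_arm", "payload": {
  "motion": [
    [[-45,-38,-5],[0,0,0]],
    [[-90,-77,-15],[0,0,0]],
    [[-135,-115,-25],[0,0,0]],
    [[-174,-149,-36],[0,0,0]],
    [[-174,-149,-56],[0,0,0]],
    [[-174,-149,-56],[0,0,0]]
  ],
  "jaw": 70
}}

```text
clock: 1.9
position: [0.4505, -0.1491, 0.1998]
tool_rot: [-3.14, -0.0, 1.57]
force: [0.2, 0.0, 0.6]
grip_width: 0.0701
```

```bash
python3 - <<'E'
from h import *
s=observe(); g=grab_frame('wrist'); g['T']=wristT(g,s); save(g['frame'],'w2.png')
print(s['position'],s['tool_rot'],s['qpos'],s['force'])
for r in outline_of('screw_front_head','wrist')[:2]: 
    ys,xs=np.where(r['pixels']);print(r['score'],r['pixel'],xs.min(),xs.max(),ys.min(),ys.max(),ray(g,r['pixel'],.098))
Ti=np.linalg.inv(g['T']); 
for P in ([.451,-.149,.101],[.525,-.0085,.101]):
    c=Ti@np.r_[P,1]; print(g['cx']+g['fx']*c[0]/c[2],g['cy']+g['fy']*c[1]/c[2])
E
```

```text
[ 0.45051894 -0.14907086  0.19977267] [-3.14020283e+00 -4.00040590e-04  1.57026025e+00] [ 0.20665738  0.36567984 -0.01508309  2.04119103  0.00784212  0.73621571
  0.18621678] [0.16801535 0.04523028 0.59639232]
0.57 [322.2, 198.0] 299 351 170 226 [ 0.44758135 -0.14654279  0.098     ]
327.25197824509115 202.75239116993868
459.1304149570771 -35.92531398364653
```

View pics/w2.png

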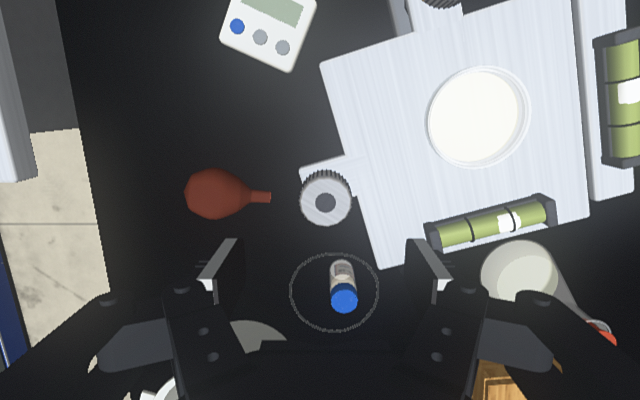

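>>> {"api": "move_arm", "payload": {
  "motion": [
    [[0,1,-40],[0,0,0]],
    [[0,1,-80],[0,0,0]],
    [[0,1,-101],[0,0,0]],
    [[0,1,-101],[0,0,0]]
  ]
}}

```text
clock: 2.5
position: [0.451, -0.1475, 0.0987]
tool_rot: [-3.14, -0.0, 1.572]
force: [-0.1, 0.2, 0.6]
grip_width: 0.0704
```

>>> {"api": "move_arm", "payload": {
  "motion": [
    [[0,0,0],[0,0,0]],
    [[0,0,0],[0,0,0]],
    [[0,0,0],[0,0,0]],
    [[0,0,0],[0,0,0]],
    [[0,0,0],[0,0,0]]
  ],
  "jaw": 25,
  "grip_force": 50
}}

```text
clock: 3.12
position: [0.4509, -0.1481, 0.1006]
tool_rot: [3.141, 0.0, 1.571]
force: [-6.5, 1.5, 18.0]
grip_width: 0.034
```

```bash
python3 - <<'E'
from h import *
s=observe(); print(s['position'],s['force'],s['moment'],s['grip_width'])
g=grab_frame('wrist'); save(g['frame'],'w3.png')
g=grab_frame('scene'); cv2.imwrite('pics/zc.png',cv2.resize(g['frame'][125:255,285:475,::-1],None,fx=4.2,fy=4.2,interpolation=3))
E
```

```text
[ 0.45089642 -0.14813009  0.10059152] [-6.53259602  1.48897915 17.98764261] [0.31709171 1.54691687 0.05186569] 0.034038653169736074
```

View pics/w3.png

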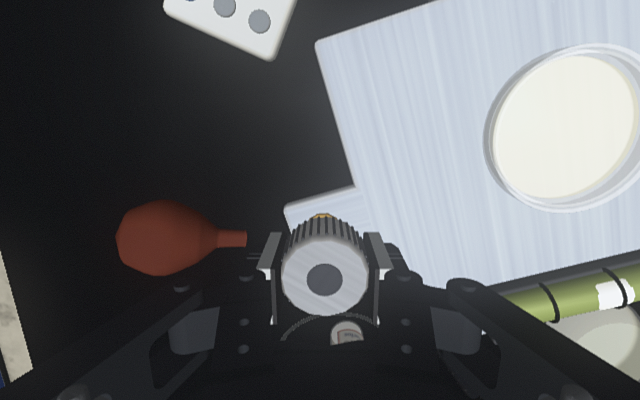

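View pics/zc.png

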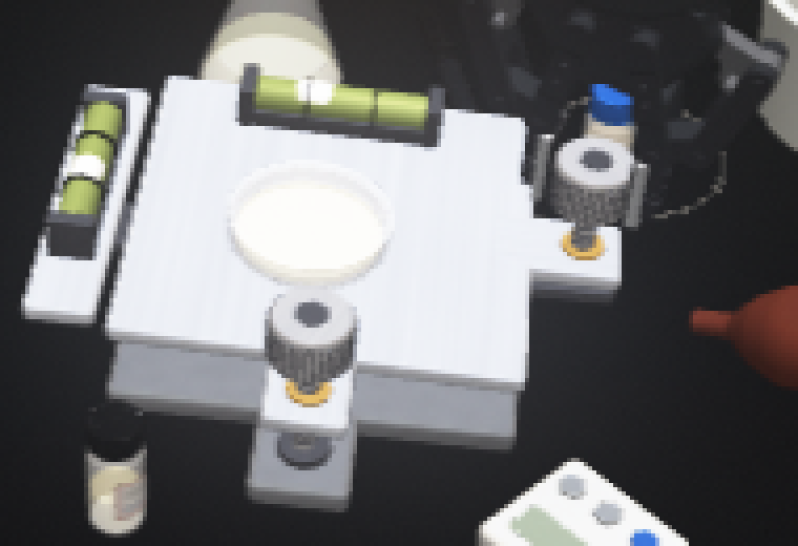

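Gripped on the front head, seen at (324,280). Turning it clockwise 0.7 rad.

>>> {"api": "move_arm", "payload": {
  "motion": [
    [[0,0,0],[0,0,-0.14]],
    [[0,0,0],[0,0,-0.28]],
    [[0,0,0],[0,0,-0.42]],
    [[0,0,0],[0,0,-0.56]],
    [[0,0,0],[0,0,-0.7]],
    [[0,0,0],[0,0,-0.7]],
    [[0,0,0],[0,0,-0.7]]
  ]
}}

```text
clock: 4.1
position: [0.451, -0.1481, 0.1006]
tool_rot: [3.141, -0.001, 0.87]
force: [-5.4, 0.5, 17.2]
grip_width: 0.0346
```

```bash
python3 - <<'E'
from h import *
s=observe(); print(s['position'],s['tool_rot'],s['force'],s['moment'],s['grip_width'])
g=grab_frame('wrist'); save(g['frame'],'w4.png')
g=grab_frame('scene'); cv2.imwrite('pics/zd.png',cv2.resize(g['frame'][130:210,285:405,::-1],None,fx=6.6,fy=6.6,interpolation=3))
E
```

```text
[ 0.4509865  -0.1481338   0.10058123] [ 3.14123450e+00 -6.22189849e-04  8.70180992e-01] [-5.39687723  0.51789555 17.18159879] [ 0.30776655  1.7947622  -0.15763118] 0.03455531138144326
```

View pics/w4.png

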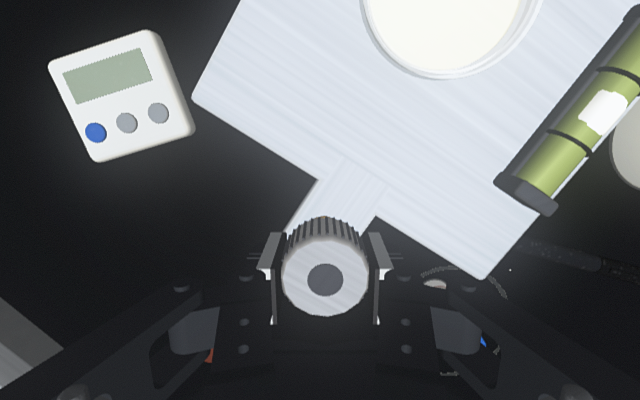

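View pics/zd.png

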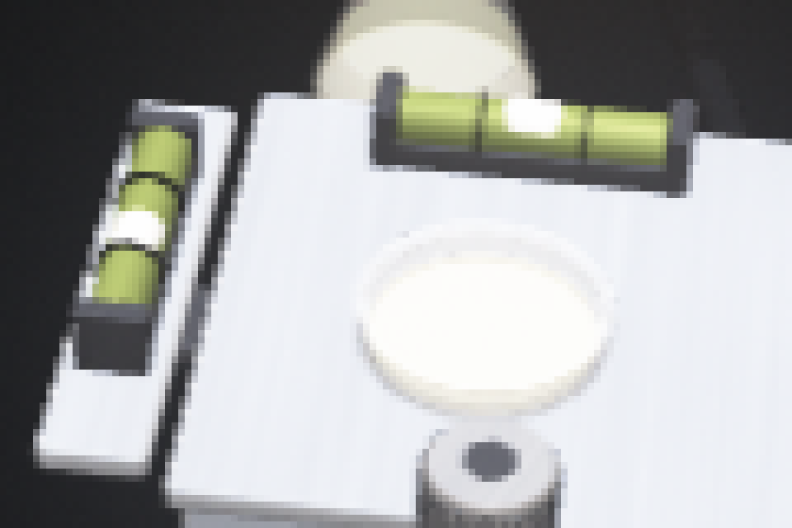

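The front bubble at (604,112) now sits midway between its lines. The left bubble is near its left line. I'll release, rise and measure the left vial from above.

>>> {"api": "move_arm", "payload": {
  "motion": [
    [[0,0,0],[0,0,0]],
    [[0,0,0],[0,0,0]],
    [[0,0,0],[0,0,0]]
  ],
  "jaw": 70
}}

```text
clock: 4.58
position: [0.4512, -0.148, 0.0995]
tool_rot: [3.141, -0.0, 0.871]
force: [0.0, -0.4, 0.5]
grip_width: 0.0699
```

>>> {"api": "move_arm", "payload": {
  "motion": [
    [[0,0,40],[0,0,0]],
    [[0,0,90],[0,0,0.17]],
    [[30,0,130],[0,0,0.34]],
    [[80,0,155],[0,0,0.5]],
    [[130,0,155],[0,0,0.6]],
    [[180,0,155],[0,0,0.7]],
    [[190,0,155],[0,0,0.7]],
    [[190,0,155],[0,0,0.7]]
  ]
}}

```text
clock: 5.58
position: [0.6407, -0.1481, 0.2537]
tool_rot: [-3.14, -0.0, 1.57]
force: [-0.7, -1.2, 0.8]
grip_width: 0.0699
```

```bash
python3 - <<'E'
from h import *
s=observe(); print(s['position'],s['tool_rot'],s['force'],s['grip_width'])
g=grab_frame('wrist'); save(g['frame'],'w5.png'); g['T']=wristT(g,s); print(g['T'][:3,3])
for l in ('bubble_front','bubble_left'):
  for r in outline_of(l,'wrist')[:1]: print(l,r['score'],r['pixel'])
E
```

```text
[ 0.64068125 -0.14805388  0.25366572] [-3.14046339e+00 -3.25206673e-05  1.56999342e+00] [-0.67914781 -1.23728397  0.77839287] 0.06986687727632605
[ 0.63957174 -0.0815047   0.37136946]
bubble_front 0.69 [259.2, 207.8]
bubble_left 0.81 [347.8, 96.7]
```

View pics/w5.png

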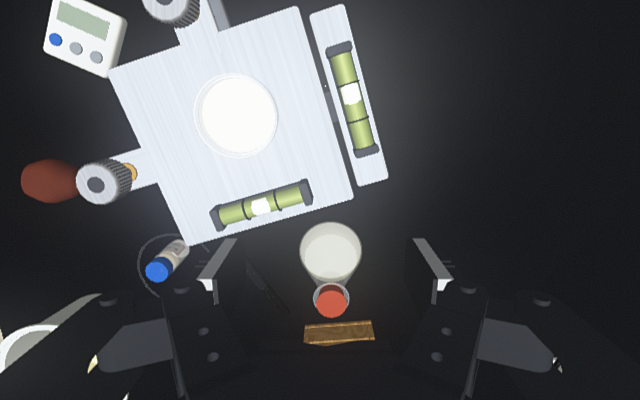

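```bash
python3 - <<'E'
from h import *
a=cv2.imread('pics/w5.png')
A=cv2.resize(a[35:160,320:385],None,fx=4.7,fy=4.7,interpolation=3);B=cv2.resize(a[175:235,205:315],None,fx=4.2,fy=4.2,interpolation=3)
B=cv2.copyMakeBorder(B,0,A.shape[0]-B.shape[0],0,0,0); cv2.imwrite('pics/ze.png',np.hstack([A,B]))
E
```

```text
(no output)
```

View pics/ze.png

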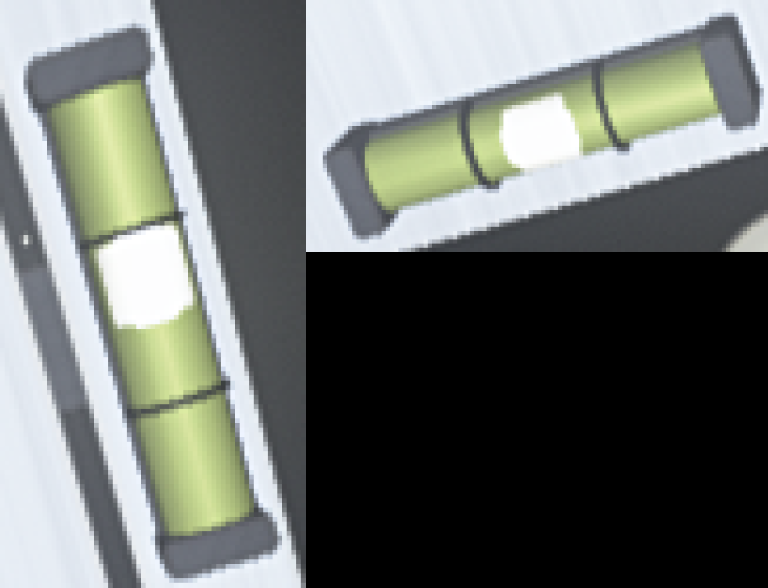

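The left bubble touches its left line, about 6 mm off, so it needs roughly +0.3 rad. The front bubble is within 1.5 mm of the middle. Going to the left screw.

>>> {"api": "move_arm", "payload": {
  "motion": [
    [[-35,42,-10],[0,0,0]],
    [[-70,84,-30],[0,0,0]],
    [[-100,120,-50],[0,0,0]],
    [[-116,140,-60],[0,0,0]],
    [[-116,140,-60],[0,0,0]]
  ]
}}

```text
clock: 6.35
position: [0.5234, -0.0068, 0.1944]
tool_rot: [-3.141, -0.0, 1.573]
force: [0.5, 0.1, 0.0]
grip_width: 0.0697
```

```bash
python3 - <<'E'
from h import *
s=observe(); g=grab_frame('wrist'); g['T']=wristT(g,s); save(g['frame'],'w6.png')
print(s['position'])
for r in outline_of('screw_left_head','wrist')[:2]: print(r['score'],r['pixel'],ray(g,r['pixel'],.098))
Ti=np.linalg.inv(g['T'])
c=Ti@np.r_[.525,-.008,.101,1]; print(g['cx']+g['fx']*c[0]/c[2],g['cy']+g['fy']*c[1]/c[2])
E
```

```text
[ 0.52340467 -0.00679203  0.19440708]
0.75 [327.6, 205.1] [ 0.52416377 -0.00763505  0.098     ]
328.90495179759847 206.99921779698315
```

View pics/w6.png

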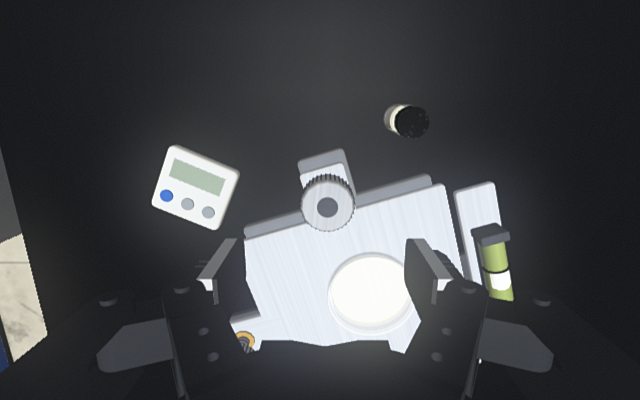

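Disc at (328,208) matches the prediction (329,207). Descending.

>>> {"api": "move_arm", "payload": {
  "motion": [
    [[0,0,-40],[0,0,0]],
    [[0,0,-80],[0,0,0]],
    [[0,0,-95],[0,0,0]],
    [[0,0,-95],[0,0,0]]
  ]
}}

```text
clock: 6.95
position: [0.5251, -0.0086, 0.0992]
tool_rot: [-3.141, 0.0, 1.57]
force: [0.8, -0.7, 0.3]
grip_width: 0.07
```

>>> {"api": "move_arm", "payload": {
  "motion": [
    [[0,0,0],[0,0,0]],
    [[0,0,0],[0,0,0]],
    [[0,0,0],[0,0,0]],
    [[0,0,0],[0,0,0]],
    [[0,0,0],[0,0,0]]
  ],
  "jaw": 25,
  "grip_force": 50
}}

```text
clock: 7.58
position: [0.525, -0.0081, 0.1007]
tool_rot: [3.141, -0.0, 1.571]
force: [-7.9, -0.6, 17.7]
grip_width: 0.0345
```

>>> {"api": "move_arm", "payload": {
  "motion": [
    [[0,0,0],[0,0,0.12]],
    [[0,0,0],[0,0,0.24]],
    [[0,0,0],[0,0,0.32]],
    [[0,0,0],[0,0,0.32]],
    [[0,0,0],[0,0,0.32]]
  ]
}}

```text
clock: 8.2
position: [0.5251, -0.0081, 0.1007]
tool_rot: [3.141, 0.0, 1.891]
force: [-6.6, 0.2, 16.7]
grip_width: 0.0344
```

>>> {"api": "move_arm", "payload": {
  "motion": [
    [[0,0,0],[0,0,0]],
    [[0,0,0],[0,0,0]],
    [[0,0,0],[0,0,0]]
  ],
  "jaw": 70
}}

```text
clock: 8.57
position: [0.5251, -0.008, 0.0995]
tool_rot: [3.141, 0.0, 1.891]
force: [-0.8, 0.0, 1.0]
grip_width: 0.0701
```

>>> {"api": "move_arm", "payload": {
  "motion": [
    [[0,0,40],[0,0,0]],
    [[0,0,90],[0,0,-0.1]],
    [[30,-40,130],[0,0,-0.2]],
    [[65,-80,155],[0,0,-0.32]],
    [[100,-120,155],[0,0,-0.32]],
    [[116,-140,155],[0,0,-0.32]],
    [[116,-140,155],[0,0,-0.32]],
    [[116,-140,155],[0,0,-0.32]]
  ]
}}

```text
clock: 9.57
position: [0.6406, -0.1472, 0.2541]
tool_rot: [-3.141, -0.001, 1.571]
force: [-0.6, 0.0, 0.7]
grip_width: 0.07
```

```bash
python3 - <<'E'
from h import *
s=observe(); print(s['clock'],s['position'],s['force'])
a=grab_frame('wrist')['frame'][...,::-1]
A=cv2.resize(a[35:160,320:385],None,fx=4.7,fy=4.7,interpolation=3);B=cv2.resize(a[175:235,205:315],None,fx=4.2,fy=4.2,interpolation=3)
B=cv2.copyMakeBorder(B,0,A.shape[0]-B.shape[0],0,0,0); cv2.imwrite('pics/zf.png',np.hstack([A,B]))
E
```

```text
9.575 [ 0.64061929 -0.14724983  0.25408751] [-0.64970583  0.0021192   0.71757743]
```

View pics/zf.png

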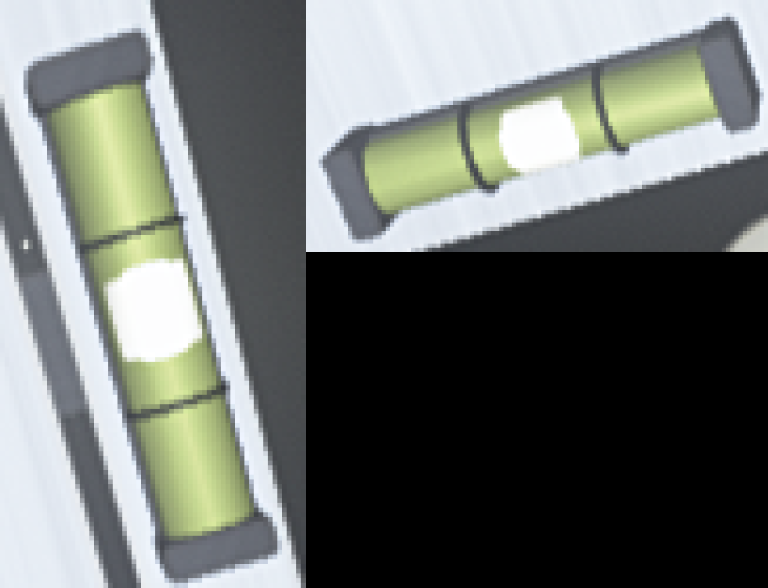

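Both bubbles now lie clearly between their lines, and the robot is touching nothing.

```bash
python3 -c "
from workcell import *
job_done()"
```

```text
the job is handed in; nothing more can be done
```

The table is levelled and the job is handed in, at about 9.6 s on the robot's clock. I turned the front screw about 0.7 rad clockwise, then the left screw about 0.32 rad anticlockwise.

The last wrist picture, taken from above with the gripper open and clear of everything, shows both bubbles wholly between their lines. The front bubble is about 1–1.5 mm from the middle and the left one about 1 mm. Neither screw moved back after I let go.

- **Left screw:** the first views disagreed on whether it needed turning, giving the bubble as 4.6 to 7 mm off. The overhead view put it at about 6 mm, touching its line, so I turned it.
- **Forces:** the highest reading I saw was about 20 N, while gripping. No other checks failed.

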